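# Seat the vial, then find which way the red port cap turns off

## Robot

A 6-joint arm with a two-finger parallel gripper is mounted at the origin on a cart in front of the work surface, level with it; the furniture and walls round the work are solid. World frame = base frame: x ahead of the robot, y to its left, z up, the work surface at z = 0. Lengths are in mm, angles in rad, forces in N, time in s.
With the tool pointing down it reaches from about 225 to 725 mm from the base axis. Payload 3.1 kg.
Tool frame: the origin (TCP) lies midway between the tips of the shut fingers; the grasp point (between the pads) lies 19 mm behind it (hold_point_z is the distance from the TCP to the grasp point, in mm); x points along the fingers, y is the direction in which the jaws open and shut, and the axes are right-handed (so a half turn about x gives the same grasp; the last joint's range is limited). The gripper opens to 85 mm and grips with 20 to 120 N. Pads are 22 mm wide; open, the fingers measure 114 mm over their backs; the gripper's body (76 mm by 85 mm) begins 54 mm behind the grasp point. The pads swing forward as they close: fully open they stand 13 mm farther back than shut.
Start: joints at [1.134, 0.048, 0.099, 1.622, 0, 1.443], TCP at [159.563, 500.157, 231.312] pointing down, gripper open.
Joint ranges: [-2.91, 2.91], [-0.99, 1.94], [-1.21, 1.42], [-2.12, 2.29], [-1.49, 1.47], [-3.14, 3.14]. Speed limits (rad/s): [2.79, 2.79, 3.14, 3.14, 3.14, 3.14].

## Interface

Orientations are given as [roll, pitch, yaw] about the fixed x, y, z axes, in that order (R = Rz(yaw) Ry(pitch) Rx(roll)).
In Python, from rig import get_state, get_image, sign_off, hold_point_z gives the robot as it stands.
- The arm moves only by the tool apply_moves, never from a script. Its argument "moves" is a list of rows, each an object with "twist": the turn, a rotation vector about the tool's x, y, z in degrees, a list of three; "dp": the shift along the tool's x, y, z in mm, a list of three; "jaw": the closure, from 0 (fully open) to 1 (shut). A call has 1 to 5 rows; each row is the pose to reach, as a shift and turn from the pose commanded when the call began, along the tool's axes at that moment; what a row does not reach only later rows make up. A row lasts 1/8 s, in which the tool goes at most 62.5 mm and 10.7 degrees, less where a joint would pass 70% of its speed; a pose out of reach is approached as far as the arm can. A call with a gripper value outside its range is refused whole. The fingers move at their own pace and stop on an object; "squeeze" is the grip in N (left out, the last holds). Time passes only in rows, so rows that repeat a pose let the fingers close. It gives the time, the measured TCP pose, the force and the opening at its end, in the units of the state.
- get_state(): the state, without advancing time (a new reading comes with each control period).
- get_image(name): name is "scene" or "top" or "wrist"; returns a dict with "image" (480x640x3 uint8, blue, green, red), "depth" (480x640 float32, mm along the optical axis (not along the pixel's ray), 0 where there is no reading), "camera_matrix" (3x3 intrinsics, pixels), "origin" and "orientation" of the camera in the world. Camera axes: x right, y down, z forward; pixel columns grow to the right and rows downward; lengths in mm; the calibration is good to about 2 mm. A picture is of the moment at which its call begins.
- sign_off(): hands the job in, once; it reports no verdict.
The state is a dict: "time_s": time; "qpos": joint angles; "joint_vel": joint speeds; "tau": joint torques, N m; "tool_pos": TCP position; "eef_rot": TCP orientation; "ft_force": force on the tool from outside, world axes, zero at the start; "torque": the same for the moment, N m; "opening": opening from 0.0 (shut) to 1.0 (fully open).
Only numpy, scipy, OpenCV 4.12 (cv2) and the standard library are available. Lean on these libraries where they do the work, as an engineer would, in place of code of your own. Each camera call takes 0.05 s, during which the arm holds its last target.

## Task

Set the purge block up for a sample: take the blue-capped vial from the rack, stand it upright in the open well in the middle of the block, fully down, and let it go; then take the red cap off its port. One port of the block has a left-hand and the other a right-hand quarter-turn fitting and nothing outside shows which, so try the red cap both ways until it turns, and lift it off. Finish still holding the red cap upright in the gripper over the block, at least 5 cm above where it sat; leave the grey cap on and the beaker and the dropper bottle where they stand.

Things in the scene. Friction and masses are not known exactly. Their poses are not given: they have to be found in the camera images.
- vial_center (a point): centre (half-way up, 31 mm above its foot) of the loose glass vial with a blue screw cap, 17 mm in diameter, 62 mm tall; z points to its top, its top 11 mm are its fixed cap. It stands upright in a rack hole, foot 4 mm above the worktop; the rack's top is at 47 mm, so only its top 19 mm stand out: grip it there and pull straight up. It has a round foot and will not stand alone.
- well (a point): centre of the mouth of the open round well in the middle of the block's top; the well is 18.5 mm in diameter with a small chamfer, 25 mm deep, flat bottom. z points up; y runs along the block.
- block: the purge block, fixed: grey, 70 (x) by 247 (y) by 45 mm high, origin at the centre of its underside, y along its length. The well is in the middle; 85 mm from it along y, at each end, stands a capped port: a fixed steel neck whose 50 mm foot lifts the cap 8 mm above the block's top. Either end may carry the red cap.
- red_cap_center (a point): centre (half-way up) of the red round ribbed cap, 54 mm in diameter, 34 mm tall, loose on its port, white line on its top; z up. Seated, its underside is 53 mm above the worktop, its x axis within 0.1 rad of the block's x. Turned the wrong way it stops hard within 0.3 rad; the right way it runs freely and, 0.85 to 1.7 rad from its seated angle (aim for 1.3), lifts straight off.
- grey_cap_center (a point): centre of the grey cap on the other port, same size and kind; leave it alone. One of the two ports opens anticlockwise, the other clockwise (seen from above); which is which differs from start to start. Before it is turned free a cap can rise only 2 mm.
- beaker: small clear 50 ml beaker, 46 mm in diameter, 57 mm tall, origin under its centre; bystander behind the block.
- dropper_bottle: small white dropper bottle with an orange tip, 28 mm in diameter, 74 mm tall, origin under its centre; bystander to the right of the block.
- rack: blue vial rack, fixed, 36 mm (x) by 168 mm (y) by 47 mm high, origin at the centre of its underside, y along the row of six holes at 27 mm pitch. The blue-capped vial is in the third hole (y = -13.5 mm), with an empty hole on either side; the other vials stay put.
Not all that is in view belongs to the job. There is more than one size of the part that bears red_cap_center; the job needs the smallest.

How it is judged:
By the outcome, as a careful person would: the job done as asked, in the order asked, and still so for the second after the job is handed in, while the arm keeps its last pose, push and grip.
It also fails if it takes over 64 s, if anything falls off the work surface, if the arm or the gripper's body presses on something with over 40 N, if the wrist force passes 120 N, or if a joint passes its speed limit or range.

## Working session

There is one attempt and no reset: what is moved stays moved. The work goes in short steps, Python scripts to look and compute and a tool call to move; the robot and the scene stay as the last step left them, time stands still between calls to the robot, and variables do not carry over. Pictures are saved under pics/ and viewed, and the job is handed in when it is done.

Besides the shell and the picture viewer there is one more tool, called by a JSON object that holds its "op" and its "data", one argument or row to a line. apply_moves: Moves the arm, as the interface text tells. Its arguments: {"type":"object","properties":{"moves":{"type":"array","items":{"type":"object","properties":{"twist":{"type":"array","items":{"type":"number"}},"dp":{"type":"array","items":{"type":"number"}},"jaw":{"type":"number"}}}},"squeeze":{"type":"number"}},"required":["moves"]}

```bash
mkdir -p pics; ls
cat > h.py <<'E'
import numpy as np, cv2
from rig import get_state,get_image,sign_off,hold_point_z
from scipy.spatial.transform import Rotation as Ro
def cam(d):
    o=d["orientation"]; o=np.array(o,float)
    R=o if o.shape==(3,3) else Ro.from_euler('xyz',o).as_matrix()
    return np.array(d["camera_matrix"],float),np.array(d["origin"],float),R
def ray(d,u,v):
    K,o,R=cam(d); r=R@np.linalg.inv(K)@np.array([u,v,1.]); return o,r
def onplane(d,u,v,z):
    o,r=ray(d,u,v); return o+r*(z-o[2])/r[2]
def bydepth(d,u,v):
    o,r=ray(d,u,v); return o+r*d["depth"][int(round(v)),int(round(u))]
def proj(d,p):
    K,o,R=cam(d); c=K@(R.T@(np.array(p)-o)); return c[:2]/c[2]
E
python3 - <<'E'
from h import *
import pickle
print(get_state(), hold_point_z)
for n in ["scene","top","wrist"]:
    d=get_image(n); cv2.imwrite(f"pics/{n}0.png",d["image"]); pickle.dump(d,open(n+"0.pkl","wb"))
    print(n,d["origin"],d["orientation"],d["camera_matrix"])
E
```

```text
pics
{'time_s': 0.0, 'qpos': array([ 1.13419518e+00,  4.87439267e-02,  9.75640078e-02,  1.62201071e+00,
       -1.46144587e-05,  1.44300345e+00]), 'joint_vel': array([-1.92377552e-04,  1.57935059e-03, -1.43644074e-03,  1.36950390e-03,
        2.60226596e-04, -2.76626610e-05]), 'tau': array([-9.17384132e-04, -3.38783956e+01,  3.20015001e+01,  2.03399855e-02,
       -4.17857709e-04,  7.37311780e-06]), 'tool_pos': array([159.30514558, 499.5881265 , 230.1037689 ]), 'eef_rot': array([-1.69248544,  1.56840198, -2.00129369]), 'ft_force': array([ 0.71537104, -0.11562034,  0.56189456]), 'torque': array([ 0.02894672, -0.01592284, -0.03109573]), 'opening': 0.9998551973336693} 18.700000000000003
scene [  36.87101762 -584.33398208  519.53026965] [-2.0877672   0.00925762 -0.77476712] [[450.83804985   0.         318.41404661]
 [  0.         450.83804985 239.55135223]
 [  0.           0.           1.        ]]
top [ 345.71724168  -62.87776168 1079.92838865] [-2.94428032  0.00964646 -1.55769085] [[434.52984945   0.         326.7542233 ]
 [  0.         434.52984945 240.6804266 ]
 [  0.           0.           1.        ]]
wrist [ 84.65245408 523.56987221 373.61048071] [2.82924872 0.00320441 1.26202965] [[397.95135854   0.         323.42887284]
 [  0.         397.95135854 241.41417595]
 [  0.           0.           1.        ]]
```

View pics/scene0.png

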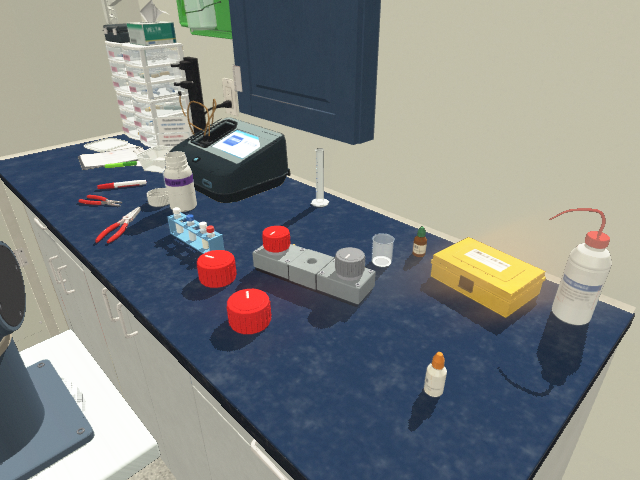

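View pics/top0.png

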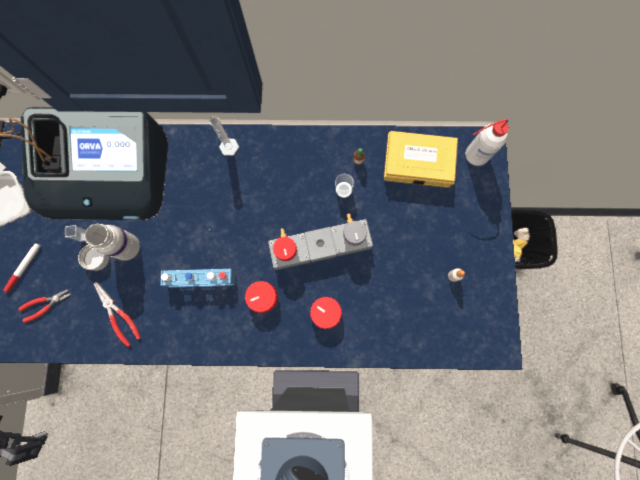

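View pics/wrist0.png

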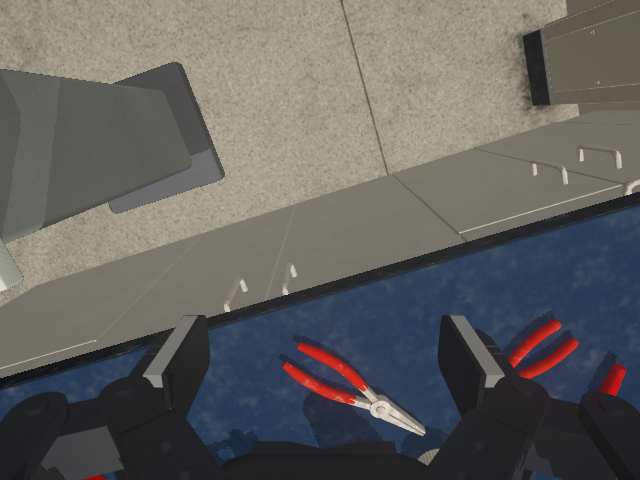

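The scene picture shows three red caps: one on the block at (276,238), loose ones at (216,268) and (249,310). In the top view they are at (285,248), (261,296) and (326,312). The rack is at top (197,278). I'll crop in close before choosing.

Run:
```python
from h import *
import pickle
d=pickle.load(open("top0.pkl","rb")); s=pickle.load(open("scene0.pkl","rb"))
a=cv2.resize(d["image"][210:340,150:390],None,fx=3.3,fy=3.3,interpolation=cv2.INTER_CUBIC)
cv2.imwrite("pics/topc.png",a)
b=cv2.resize(s["image"][195:345,155:395],None,fx=3.3,fy=3.3,interpolation=cv2.INTER_CUBIC)
cv2.imwrite("pics/scenec.png",b)
```

```text
(no output)
```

View pics/topc.png

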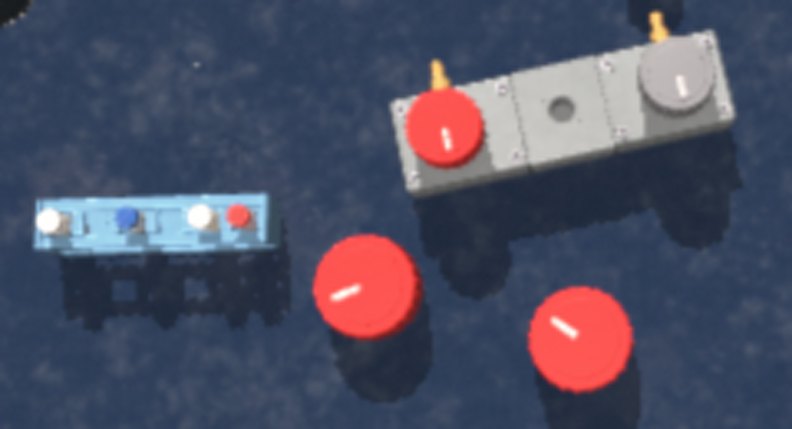

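View pics/scenec.png

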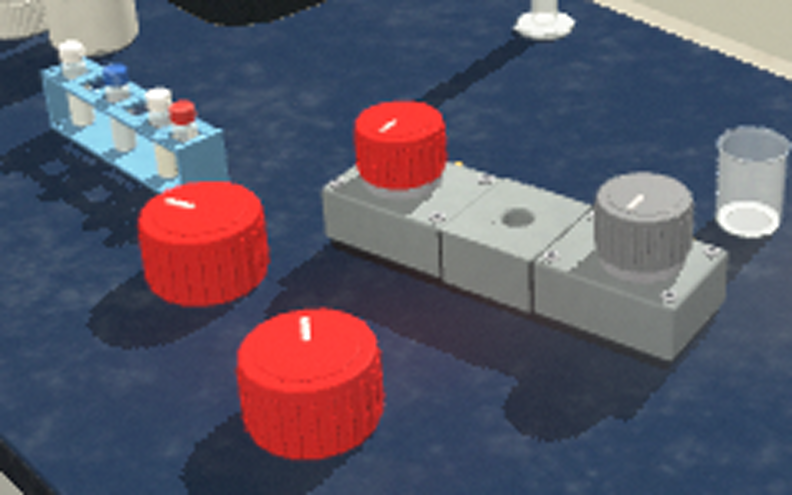

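Candidates for the red cap, in top pixels: (285,248) on the port, (261,296) loose and larger, (326,312) loose and larger. I choose (285,248), the smallest one, seated on the block. Candidates for the vial are white (165,277), blue (188,276), white (211,276) and red (222,275). I choose the blue one at (188,276), which has an empty hole on either side. Now I'll measure.

```bash
cat >> h.py <<'E'
def mask(img,lo,hi,box=None):
    m=cv2.inRange(cv2.cvtColor(img,cv2.COLOR_BGR2HSV),np.array(lo),np.array(hi))
    if box:
        k=np.zeros_like(m); x0,y0,x1,y1=box; k[y0:y1,x0:x1]=255; m&=k
    return m
def tri(d1,p1,d2,p2):
    o1,r1=ray(d1,*p1);o2,r2=ray(d2,*p2)
    A=np.stack([r1,-r2],1); t=np.linalg.lstsq(A,o2-o1,rcond=None)[0]
    a=o1+t[0]*r1;b=o2+t[1]*r2
    return (a+b)/2,np.linalg.norm(a-b)
E
python3 - <<'E'
from h import *
import pickle
d=pickle.load(open("top0.pkl","rb")); s=pickle.load(open("scene0.pkl","rb"))
def cen(m):
    M=cv2.moments(m,True); return (M['m10']/M['m00'],M['m01']/M['m00'],M['m00'])
# blue cap
m=mask(d["image"],(108,150,60),(125,255,255),(180,268,198,285)); print("blue top",cen(m)); 
b=cen(m)[:2]; print(onplane(d,*b,66),bydepth(d,*b))
# red cap
m=mask(d["image"],(0,150,120),(10,255,255),(268,230,302,268)); c=cen(m); print("red top",c, onplane(d,*c[:2],87), bydepth(d,*c[:2]))
# well: dark px
g=cv2.cvtColor(d["image"],cv2.COLOR_BGR2GRAY)
print(g[234:252,310:332])
for p in [(320,243),(356,232),(261,296),(326,312),(343,186),(456,275)]:
    print(p,bydepth(d,*p),proj(s,bydepth(d,*p)))
E
```

```text
blue top (189.16666666666666, 275.3333333333333, 6.0)
[461.64366901 271.73299749  66.        ] [462.0416157  272.88163331  62.51943511]
red top (284.453634085213, 248.28822055137846, 399.0) [524.95210111  47.39044988  87.        ] [525.06769565  47.46156553  86.35962735]
[[198 198 197 196 197 197 197 197 198 196 195 196 195 193 193 192 192 193
  193 193 191 175]
 [198 198 198 197 197 197 197 197 197 197 196 197 196 195 194 194 195 194
  193 193 192 186]
 [198 197 198 197 198 197 197 198 198 197 196 197 197 195 195 196 195 194
  193 192 193 189]
 [197 197 197 198 196 197 197 198 199 198 197 196 196 195 195 196 196 194
  193 193 192 191]
 [197 197 197 197 197 197 198 198 197 193 186 189 192 194 195 196 196 195
  195 194 193 191]
 [196 196 196 196 194 195 195 184 163 143 138 145 166 186 194 196 196 196
  196 195 195 194]
 [197 198 197 195 181 188 181 146 112  99 102 109 130 167 189 195 197 197
  196 196 196 196]
 [199 200 200 198 191 190 162 114  91 101 107 106 110 138 175 193 196 197
  196 196 196 196]
 [199 200 201 199 196 185 143 106 114 123 126 124 119 122 168 192 197 197
  197 196 
[... 641 characters left out ...]
  197 197 197 197]
 [199 200 199 198 197 196 196 197 197 198 199 198 198 197 196 197 197 197
  196 197 197 198]
 [200 201 200 199 198 198 199 199 199 198 198 198 197 197 196 196 197 196
  195 195 196 197]]
(320, 243) [551.26504327 -33.18721418  20.70919623] [311.73590305 270.17356052]
(356, 232) [ 565.01482242 -118.67344792   89.39094601] [348.89553482 254.03168846]
(261, 296) [416.91690648 104.02716969  45.0640658 ] [214.76959721 259.52555775]
(326, 312) [381.36122592 -50.67092272  46.66552089] [247.02037298 300.31183419]
(343, 186) [ 7.06824413e+02 -8.99523897e+01  7.76800117e-02] [382.36991722 260.09823432]
(456, 275) [ 472.08924715 -358.52976327   48.16956647] [429.77625256 365.69450305]
```

```bash
cat >> h.py <<'E'
def tool():
    s=get_state(); R=Ro.from_euler('xyz',s['eef_rot']).as_matrix(); return s,np.array(s['tool_pos']),R
def togo(target,jawdir=None):
    """dp in tool axes to bring TCP to target, twist to make x down and y along jawdir (world xy angle)"""
    s,p,R=tool(); dp=R.T@(np.array(target)-p); out=[dp.round(1)]
    if jawdir is not None:
        best=None
        for k in (0,np.pi):
            y=np.array([np.cos(jawdir+k),np.sin(jawdir+k),0]); x=np.array([0,0,-1.]); G=np.stack([x,y,np.cross(x,y)],1)
            rv=np.degrees(Ro.from_matrix(R.T@G).as_rotvec())
            if best is None or np.linalg.norm(rv)<np.linalg.norm(best): best=rv
        out.append(best.round(2))
    return out
E
python3 - <<'E'
from h import *
import pickle
s,p,R=tool(); print(R.round(3))
w=pickle.load(open("wrist0.pkl","rb")); K,o,Rc=cam(w)
print("cam in tool",R.T@(o-p), (R.T@Rc).round(3))
d=pickle.load(open("top0.pkl","rb")); sc=pickle.load(open("scene0.pkl","rb"))
# grey cap & well from top
def cen(m):
    M=cv2.moments(m,True); return (M['m10']/M['m00'],M['m01']/M['m00'],M['m00'])
g=cv2.cvtColor(d["image"],cv2.COLOR_BGR2GRAY)
m=((g<160)*255).astype(np.uint8); k=np.zeros_like(m); k[236:250,313:328]=255; c=cen(m&k); print("well",c,onplane(d,*c[:2],45))
H=d["depth"]; 
m=((g>0)*0).astype(np.uint8)
for v in range(212,255):
    for u in range(335,380):
        P=bydepth(d,u,v)
        if 82<P[2]<93: m[v,u]=255
c=cen(m); print("grey",c,onplane(d,*c[:2],87))
print(togo([462,271.5,230],0.0), togo([462,271.5,230],np.pi/2))
E
```

```text
[[-0.001  0.304  0.953]
 [-0.002  0.953 -0.304]
 [-1.    -0.002 -0.   ]]
cam in tool [-143.19440644   -0.23687222  -78.44217692] [[ 0.001 -0.308  0.952]
 [ 1.     0.    -0.001]
 [ 0.     0.952  0.308]]
well (319.6, 242.6, 50.0) [547.52928273 -32.88110661  45.        ]
grey (354.6751269035533, 231.64213197969542, 394.0) [ 566.36712868 -115.7118974    87.        ]
[array([   0.5, -125.5,  357.7]), array([7.231e+01, 5.000e-02, 1.000e-01])] [array([   0.5, -125.5,  357.7]), array([-17.69,  -0.03,   0.1 ])]
```

{"op": "apply_moves", "data": {
  "moves": [
    {"dp":[0,-20,56],"twist":[-3,0,0],"jaw":0.5},
    {"dp":[10,-40,113],"twist":[-6,0,0],"jaw":0.5},
    {"dp":[20,-60,170],"twist":[-9,0,0],"jaw":0.5},
    {"dp":[35,-80,227],"twist":[-12,0,0],"jaw":0.5},
    {"dp":[50,-100,285],"twist":[-15,0,0],"jaw":0.5}
  ]
}}

```text
time_s: 0.78
tool_pos: [401.4, 317.3, 180.8]
eef_rot: [1.468, 1.571, 1.423]
ft_force: [-0.1, 0.6, 0.2]
opening: 0.499
```

Run:
```python
from h import *
print(get_state()['tool_pos'],get_state()['opening'],get_state()['qpos'], togo([462,271.5,150],np.pi/2))
```

```text
[401.40569801 317.2987813  180.81112252] 0.4987337719232913 [ 5.37639316e-01  7.18190406e-03 -4.27509485e-02  1.52068069e+00
  2.23551804e-04  5.82788247e-01] [array([ 30.8, -43. ,  62.6]), array([-2.59,  0.  , -0.02])]
```

{"op": "apply_moves", "data": {
  "moves": [
    {"dp":[15,-22,31],"twist":[-1.3,0,0],"jaw":0.5},
    {"dp":[30.8,-43,62.6],"twist":[-2.6,0,0],"jaw":0.5},
    {"dp":[30.8,-43,62.6],"twist":[-2.6,0,0],"jaw":0.5},
    {"dp":[30.8,-43,62.6],"twist":[-2.6,0,0],"jaw":0.5}
  ]
}}

```text
time_s: 1.27
tool_pos: [460.1, 272.9, 150.5]
eef_rot: [3.044, 1.57, 3.042]
ft_force: [0.3, -0.1, -0.3]
opening: 0.499
```

Run:
```python
from h import *
import pickle
w=get_image("wrist"); pickle.dump(w,open("wrist1.pkl","wb")); cv2.imwrite("pics/wrist1.png",w["image"])
s,p,R=tool(); print(p,R.round(3))
m=mask(w["image"],(105,150,50),(128,255,255))
n,l,st,c=cv2.connectedComponentsWithStats(m)
for i in range(1,n):
    if st[i,4]>150: print(st[i],c[i],onplane(w,*c[i],66))
print(proj(w,[462,271.5,66]))
```

```text
[460.11823324 273.32743064 150.96427917] [[-0.     0.001  1.   ]
 [ 0.     1.    -0.001]
 [-1.     0.    -0.   ]]
[322.05456754 252.283702  ]
```

View pics/wrist1.png

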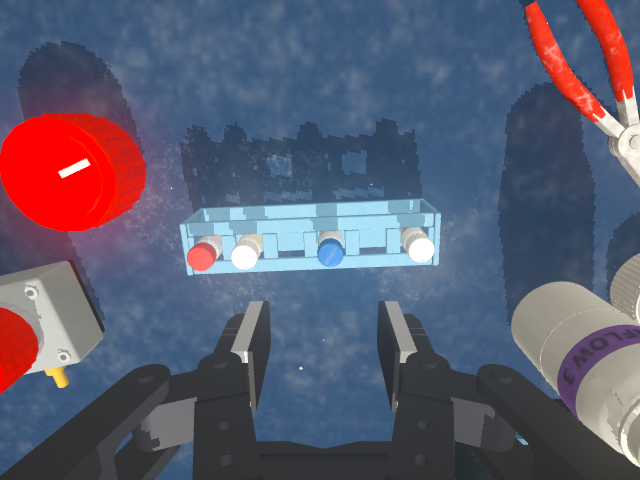

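The wrist view shows the rack with the blue cap at (330,252), 8 px to the right of my prediction. The neighbouring holes are empty, with a white vial at (420,245). Measuring it.

Run:
```python
from h import *
import pickle
w=pickle.load(open("wrist1.pkl","rb"));d=pickle.load(open("top0.pkl","rb"));s=pickle.load(open("scene0.pkl","rb"))
m=mask(w["image"],(100,170,90),(118,255,255),(310,230,350,275))
n,l,st,c=cv2.connectedComponentsWithStats(m)
for i in range(1,n):
    if st[i,4]>50: print(st[i],c[i])
cs=cv2.findContours(m,cv2.RETR_EXTERNAL,cv2.CHAIN_APPROX_NONE)[0]; k=max(cs,key=cv2.contourArea); print(cv2.minEnclosingCircle(k))
for z in (66,): print(onplane(w,330.5,253,z))
print("depth",bydepth(w,330,254), bydepth(w,325,254),bydepth(w,335,254))
m=mask(s["image"],(100,150,60),(125,255,255),(180,205,205,230)); M=cv2.moments(m,True); p=(M['m10']/M['m00'],M['m01']/M['m00']); print("scene",p,M['m00'],onplane(s,*p,62))
cv2.imwrite("pics/w1c.png",cv2.resize(w["image"][190:290,170:450],None,fx=2.8,fy=2.8,interpolation=cv2.INTER_CUBIC))
b=w["image"]
print(onplane(d,189.2,275.3,66), onplane(d,188.5,276,66))
```

```text
Traceback (most recent call last):
ValueError: max() iterable argument is empty
```

Run:
```python
from h import *
import pickle
w=pickle.load(open("wrist1.pkl","rb"));d=pickle.load(open("top0.pkl","rb"));s=pickle.load(open("scene0.pkl","rb"))
h=cv2.cvtColor(w["image"],cv2.COLOR_BGR2HSV)
print(h[252,312:350].tolist())
cv2.imwrite("pics/w1c.png",cv2.resize(w["image"][190:290,170:450],None,fx=2.8,fy=2.8,interpolation=cv2.INTER_CUBIC))
print("depth",[bydepth(w,330,v).round(1).tolist() for v in range(236,272,3)])
print("depth",[bydepth(w,u,254).round(1).tolist() for u in range(310,350,3)])
```

```text
[[99, 77, 250], [99, 74, 250], [99, 74, 251], [99, 74, 250], [99, 77, 246], [103, 122, 178], [105, 145, 190], [104, 151, 227], [105, 148, 228], [105, 148, 228], [105, 148, 229], [105, 149, 230], [104, 152, 230], [104, 150, 230], [105, 152, 232], [105, 147, 233], [105, 146, 233], [105, 143, 234], [106, 133, 236], [105, 133, 236], [106, 122, 236], [107, 107, 234], [105, 133, 235], [104, 149, 236], [105, 146, 236], [105, 143, 237], [105, 144, 237], [105, 146, 238], [105, 144, 236], [105, 145, 237], [105, 141, 214], [105, 136, 173], [105, 111, 156], [101, 101, 179], [99, 78, 245], [98, 80, 247], [99, 80, 249], [99, 81, 249]]
depth [[455.8, 276.5, 52.6], [455.9, 276.4, 58.7], [455.9, 276.3, 64.5], [457.1, 276.3, 66.8], [459.0, 276.3, 66.8], [461.0, 276.3, 66.6], [462.6, 276.3, 67.5], [465.0, 276.3, 66.0], [466.5, 276.3, 67.4], [468.6, 276.3, 67.1], [470.9, 276.3, 66.1], [498.7, 277.4, 1.5]]
depth [[470.6, 263.4, 44.9], [470.0, 265.4, 46.6], [470.2, 267.4, 46.0], [462.8, 269.7, 67.0], [462.3, 271.5, 68.2], [462.9, 273.3, 66.6], [462.7, 275.1, 67.1], [462.7, 276.9, 67.3], [462.9, 278.7, 66.5], [462.8, 280.5, 67.0], [462.9, 282.4, 66.7], [463.9, 284.3, 63.9], [470.1, 287.2, 46.5], [469.9, 289.1, 47.1]]
```

View pics/w1c.png

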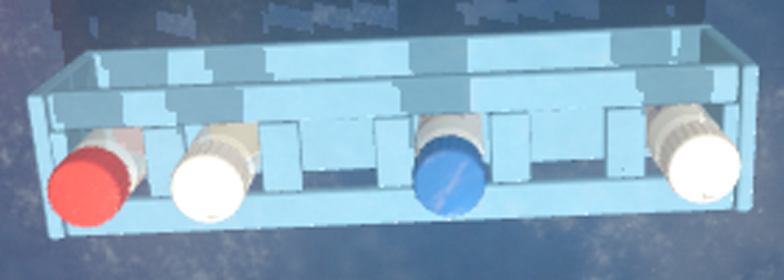

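Run:
```python
from h import *
import pickle
w=pickle.load(open("wrist1.pkl","rb"))
m=mask(w["image"],(102,95,150),(109,160,255),(314,236,348,270))
cs=cv2.findContours(m,cv2.RETR_EXTERNAL,cv2.CHAIN_APPROX_NONE)[0]; k=max(cs,key=cv2.contourArea); c=cv2.minEnclosingCircle(k); print(c,onplane(w,*c[0],66))
print(togo([463.5,276.6,80]),togo([463.5,276.6,51]))
```

```text
((330.0641174316406, 252.28787231445312), 14.31859016418457) [462.01033142 276.36215518  66.        ]
[array([71. ,  3.2,  3.4])] [array([100. ,   3.2,   3.4])]
```

{"op": "apply_moves", "data": {
  "moves": [
    {"dp":[33,3.2,2.6],"jaw":0.5},
    {"dp":[66,3.2,2.6],"jaw":0.5},
    {"dp":[66,3.2,2.6],"jaw":0.5}
  ]
}}

```text
validation failed for argument at $.mo...
```

Run:
```python
from h import *
import pickle
w=get_image("wrist"); pickle.dump(w,open("wrist2.pkl","wb")); cv2.imwrite("pics/wrist2.png",w["image"])
m=mask(w["image"],(102,95,150),(109,160,255),(290,236,370,370))
cs=cv2.findContours(m,cv2.RETR_EXTERNAL,cv2.CHAIN_APPROX_NONE)[0]; k=max(cs,key=cv2.contourArea); c=cv2.minEnclosingCircle(k); print(c,onplane(w,*c[0],66))
print(get_state()['tool_pos'],togo([462.8,276.6,51],np.pi/2))
```

```text
((329.90985107421875, 252.13934326171875), 14.43574333190918) [462.17321936 276.76546498  66.        ]
[460.18734806 273.60660223 151.30898584] [array([100.3,   2.9,   2.6]), array([-0.02,  0.03, -0.04])]
```

View pics/wrist2.png

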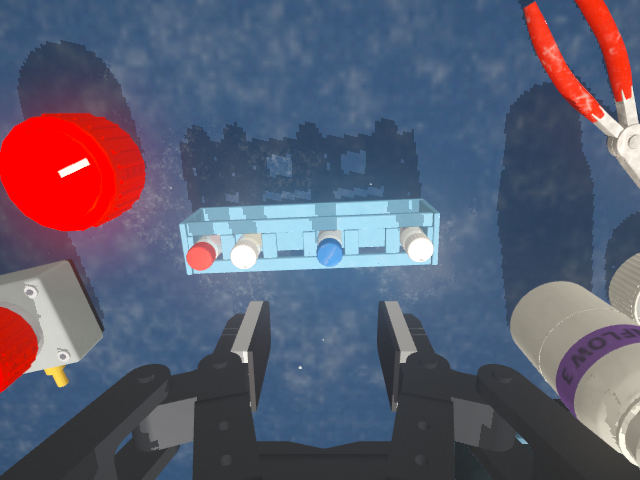

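The call was refused because `twist` is required in every row. The arm did not move and the picture is unchanged, so I'll repeat it with `twist` given.

{"op": "apply_moves", "data": {
  "moves": [
    {"dp":[33,3.2,2.6],"twist":[0,0,0],"jaw":0.5},
    {"dp":[66,3.2,2.6],"twist":[0,0,0],"jaw":0.5},
    {"dp":[66,3.2,2.6],"twist":[0,0,0],"jaw":0.5}
  ]
}}

```text
time_s: 1.75
tool_pos: [460.3, 275.9, 82.2]
eef_rot: [-2.752, 1.565, -2.752]
ft_force: [0.5, 0.4, -0.0]
opening: 0.501
```

Run:
```python
from h import *
import pickle
w=get_image("wrist"); pickle.dump(w,open("wrist2.pkl","wb")); cv2.imwrite("pics/wrist2b.png",w["image"])
m=mask(w["image"],(102,95,130),(109,180,255),(290,236,370,370))
cs=cv2.findContours(m,cv2.RETR_EXTERNAL,cv2.CHAIN_APPROX_NONE)[0]; k=max(cs,key=cv2.contourArea); c=cv2.minEnclosingCircle(k); print(c,onplane(w,*c[0],66))
print(get_state()['tool_pos'],togo([462.8,276.6,51],np.pi/2))
```

```text
((335.50482177734375, 328.2652587890625), 47.53253936767578) [474.42669244 280.80306728  66.        ]
[461.78967151 276.36133436  84.26776085] [array([33.3,  0.3,  1.1]), array([-0.  , -0.12,  0.04])]
```

View pics/wrist2b.png

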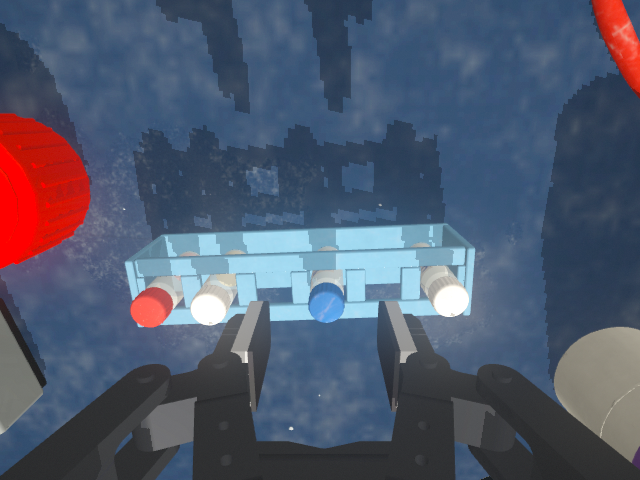

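Run:
```python
from h import *
import pickle
w=pickle.load(open("wrist2.pkl","rb"))
print(onplane(w,325.5,302,66)); print(togo([462.8,276.6,50.5]))
```

```text
[461.32333187 276.24756863  66.        ]
[array([33.8,  0.3,  1.1])]
```

{"op": "apply_moves", "data": {
  "moves": [
    {"dp":[18,0,0.4],"twist":[0,0,0],"jaw":0.5},
    {"dp":[33,0,0.4],"twist":[0,0,0],"jaw":0.5},
    {"dp":[33,0,0.4],"twist":[0,0,0],"jaw":0.5},
    {"dp":[33,0,0.4],"twist":[0,0,0],"jaw":0.5}
  ]
}}

```text
time_s: 2.3
tool_pos: [463.8, 275.9, 51.8]
eef_rot: [0.418, 1.571, 0.416]
ft_force: [-0.3, -0.1, 0.1]
opening: 0.504
```

{"op": "apply_moves", "data": {
  "moves": [
    {"dp":[0,0,0],"twist":[0,0,0],"jaw":0.7},
    {"dp":[0,0,0],"twist":[0,0,0],"jaw":0.9},
    {"dp":[0,0,0],"twist":[0,0,0],"jaw":1},
    {"dp":[0,0,0],"twist":[0,0,0],"jaw":1},
    {"dp":[0,0,0],"twist":[0,0,0],"jaw":1}
  ],
  "squeeze": 30
}}

```text
time_s: 2.92
tool_pos: [464.3, 276.5, 52.4]
eef_rot: [0.753, 1.569, 0.752]
ft_force: [-0.6, 2.6, 3.2]
opening: 0.167
```

{"op": "apply_moves", "data": {
  "moves": [
    {"dp":[-10,0,0],"twist":[0,0,0],"jaw":1},
    {"dp":[-35,0,0],"twist":[0,0,0],"jaw":1},
    {"dp":[-70,0,0],"twist":[0,0,0],"jaw":1},
    {"dp":[-110,0,0],"twist":[0,0,0],"jaw":1},
    {"dp":[-110,0,0],"twist":[0,0,0],"jaw":1}
  ]
}}

```text
time_s: 3.55
tool_pos: [465.9, 276.1, 166.2]
eef_rot: [0.174, 1.564, 0.172]
ft_force: [0.1, 0.6, 0.1]
opening: 0.167
```

Run:
```python
from h import *
import pickle
for n in ("wrist","scene"):
    w=get_image(n); pickle.dump(w,open(n+"3.pkl","wb")); cv2.imwrite(f"pics/{n}3.png",w["image"])
    if n=="scene": cv2.imwrite("pics/scene3c.png",cv2.resize(w["image"][100:300,120:400],None,fx=2.8,fy=2.8))
s=get_state();print(s['tool_pos'],s['opening'],s['qpos'].round(3),s['ft_force'])
for a in (90,104.2,14.2): print(togo([547,-33.5,160],np.radians(a)))
```

```text
[463.79735146 275.41694716 161.99632311] 0.1683322592043336 [ 4.120e-01  8.100e-02 -4.000e-03  1.486e+00 -1.000e-03  4.140e-01] [-0.10984995  0.10947005 -0.58338744]
[array([   2.4, -308.8,   83.8]), array([-0.11,  0.03,  0.06])]
[array([   2.4, -308.8,   83.8]), array([-14.31,   0.02,   0.06])]
[array([   2.4, -308.8,   83.8]), array([7.569e+01, 6.000e-02, 3.000e-02])]
```

View pics/wrist3.png

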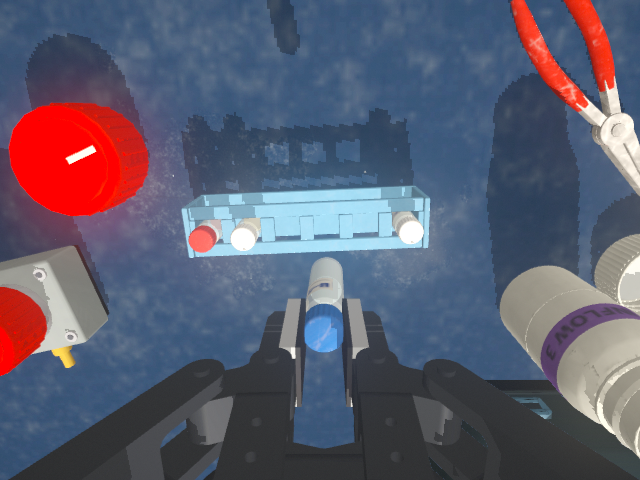

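View pics/scene3c.png

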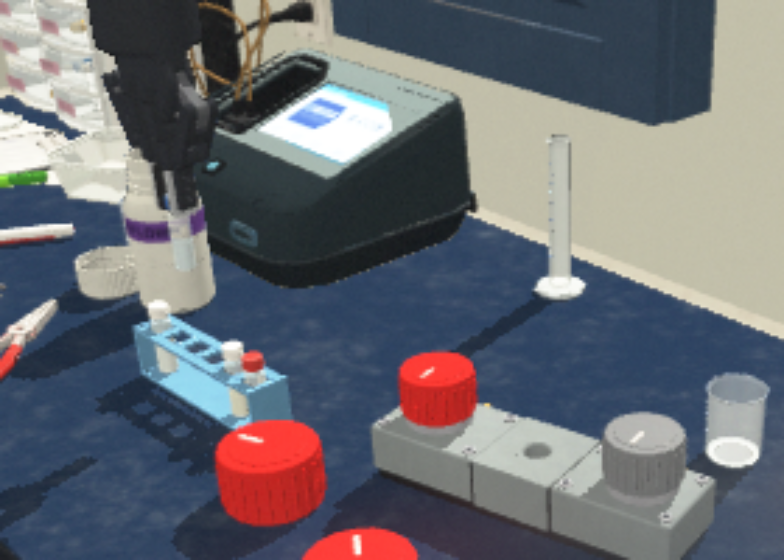

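The vial is out of the rack, upright between the pads: cap at (324,328), foot near (325,262). Moving above the well.

{"op": "apply_moves", "data": {
  "moves": [
    {"dp":[0,-50,14],"twist":[0,0,0],"jaw":1},
    {"dp":[0,-105,28],"twist":[0,0,0],"jaw":1},
    {"dp":[0,-160,43],"twist":[0,0,0],"jaw":1},
    {"dp":[0,-215,58],"twist":[0,0,0],"jaw":1},
    {"dp":[0,-260,71],"twist":[0,0,0],"jaw":1}
  ]
}}

```text
time_s: 4.28
tool_pos: [533.0, 13.5, 159.4]
eef_rot: [-3.018, 1.566, -3.021]
ft_force: [-0.0, 0.1, -0.9]
opening: 0.17
```

{"op": "apply_moves", "data": {
  "moves": [
    {"dp":[0,-30,8],"twist":[0,0,0],"jaw":1},
    {"dp":[0,-48.5,13],"twist":[0,0,0],"jaw":1},
    {"dp":[0,-48.5,13],"twist":[0,0,0],"jaw":1},
    {"dp":[0,-48.5,13],"twist":[0,0,0],"jaw":1},
    {"dp":[0,-48.5,13],"twist":[0,0,0],"jaw":1}
  ]
}}

```text
time_s: 4.9
tool_pos: [546.9, -31.4, 161.7]
eef_rot: [2.292, 1.57, 2.292]
ft_force: [-0.3, 0.5, -0.0]
opening: 0.169
```

Run:
```python
from h import *
import pickle
for i in range(2):
    w=get_image("wrist"); print(get_state()['tool_pos'])
pickle.dump(w,open("wrist4.pkl","wb")); cv2.imwrite("pics/wrist4.png",w["image"])
cv2.imwrite("pics/wrist4c.png",cv2.resize(w["image"][180:360,230:430],None,fx=3.3,fy=3.3,interpolation=cv2.INTER_CUBIC))
s=get_state();print(s['opening'],s['qpos'].round(3))
print(togo([547,-33.5,160],np.pi/2))
```

```text
[547.00159756 -31.50060934 161.7537235 ]
[547.09261041 -31.63931509 161.83140607]
0.16817067905433328 [-0.18   0.103  0.019  1.487  0.    -0.18 ]
[array([ 1.8, -1.9, -0.1]), array([ 0.  ,  0.01, -0.  ])]
```

View pics/wrist4.png

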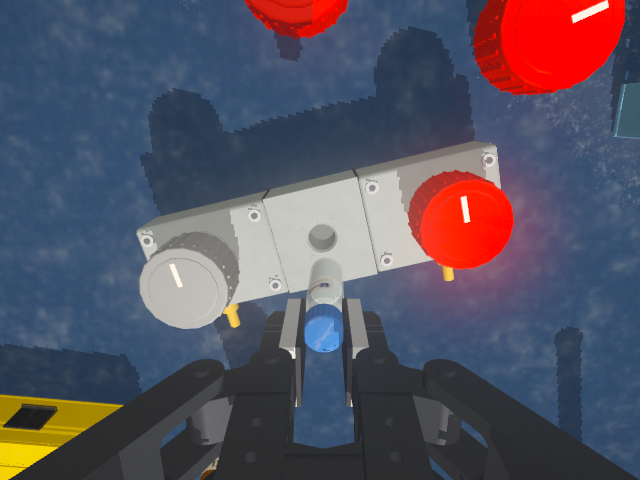

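View pics/wrist4c.png

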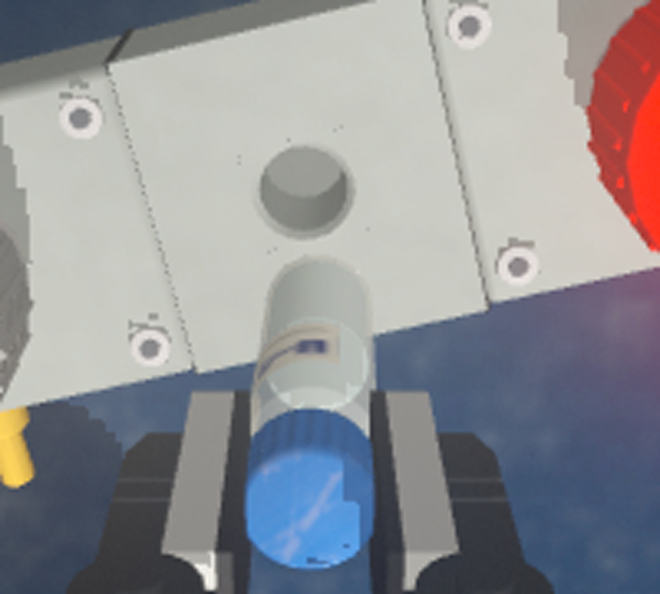

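Run:
```python
from h import *
import pickle
w=pickle.load(open("wrist4.pkl","rb"))
s,p,R=tool()
print("well",onplane(w,322.7,238.2,45))
# cap top: TCP z+? vial top = p.z + (66-51.8)
zt=p[2]+14.5; zf=zt-62
print("cap", onplane(w,323.9,331.8,zt), bydepth(w,324,332), "foot", onplane(w,326.4,273,zf))
for z in (zt,zf,45): print(z,proj(w,[p[0],p[1],z]))
g=w["image"]
# subpixel widths
gr=cv2.cvtColor(g,cv2.COLOR_BGR2GRAY)
for v in (264,268,272,276): print(v,gr[v,300:352].tolist())
print([bydepth(w,326,v).round(1).tolist() for v in range(254,300,4)])
print([bydepth(w,u,264).round(1).tolist() for u in range(306,346,3)])
```

```text
well [550.1580478  -32.55978581  45.        ]
cap [544.93497268 -31.76937768 176.33140607] [545.1809845  -31.73238974 176.05742678] foot [547.25124102 -30.46172138 114.33140607]
176.33140607065997 [324.24945546 336.96064996]
114.33140607065997 [324.12291359 272.71427043]
45 [324.04649703 233.91693284]
264 [199, 199, 199, 199, 198, 199, 198, 199, 199, 199, 200, 200, 197, 175, 167, 155, 153, 154, 155, 158, 160, 164, 165, 167, 169, 172, 173, 174, 176, 177, 178, 179, 180, 180, 181, 182, 182, 182, 187, 192, 197, 201, 201, 201, 201, 201, 201, 201, 201, 200, 200, 202]
268 [198, 198, 197, 198, 198, 197, 198, 199, 198, 199, 198, 171, 166, 149, 151, 152, 153, 153, 156, 158, 161, 163, 165, 168, 170, 172, 173, 174, 176, 176, 178, 179, 180, 180, 181, 182, 182, 181, 181, 181, 186, 190, 199, 201, 201, 201, 200, 200, 200, 202, 202, 202]
272 [197, 197, 197, 197, 198, 197, 197, 199, 198, 198, 187, 165, 153, 150, 151, 151, 153, 155, 157, 161, 161, 164, 165, 168, 169, 172, 173, 174, 176, 176, 178, 179, 179, 181, 181, 181, 182, 181, 182, 181, 180, 188, 194, 201, 201, 201, 202, 201, 201, 201, 201, 202]
27
[... 156 characters left out ...]
, 179, 180, 180, 180, 181, 181, 181, 182, 179, 180, 185, 190, 200, 199, 199, 199, 200, 202, 201, 201, 202]
[[561.3, -30.3, 46.1], [538.0, -30.7, 117.0], [537.7, -30.7, 123.4], [538.2, -30.8, 127.4], [538.0, -30.8, 133.2], [538.0, -30.8, 137.9], [537.9, -30.8, 142.7], [538.4, -30.9, 146.1], [538.3, -30.9, 150.4], [538.0, -30.9, 155.0], [538.1, -30.9, 158.6], [538.7, -30.9, 161.1]]
[[568.9, -44.2, 45.5], [569.1, -42.2, 45.0], [568.6, -40.0, 46.1], [540.4, -36.2, 119.2], [538.9, -34.7, 123.1], [538.7, -33.2, 123.5], [537.6, -31.7, 126.4], [538.1, -30.3, 125.1], [538.4, -28.8, 124.2], [538.6, -27.3, 123.7], [539.8, -25.8, 120.7], [541.1, -24.1, 117.4], [568.7, -19.1, 46.0], [568.6, -17.0, 46.1]]
```

Well mouth in the wrist view at (322.7,238.2), foot at about (326.5,272). That calls for roughly +3 mm in x and −2 mm in y. I'll lower to just above the mouth and look again.

{"op": "apply_moves", "data": {
  "moves": [
    {"dp":[20,-2.1,3.2],"twist":[0,0,0],"jaw":1},
    {"dp":[40,-2.1,3.2],"twist":[0,0,0],"jaw":1},
    {"dp":[57,-2.1,3.2],"twist":[0,0,0],"jaw":1},
    {"dp":[57,-2.1,3.2],"twist":[0,0,0],"jaw":1},
    {"dp":[57,-2.1,3.2],"twist":[0,0,0],"jaw":1}
  ]
}}

```text
time_s: 5.62
tool_pos: [550.7, -34.7, 105.3]
eef_rot: [-0.157, 1.57, -0.159]
ft_force: [0.3, 0.0, 0.2]
opening: 0.163
```

Run:
```python
from h import *
import pickle
for i in range(2):
    w=get_image("wrist"); print(get_state()['tool_pos'])
pickle.dump(w,open("wrist5.pkl","wb"))
cv2.imwrite("pics/wrist5c.png",cv2.resize(w["image"][200:360,230:430],None,fx=3.5,fy=3.5,interpolation=cv2.INTER_CUBIC))
w=get_image("scene"); pickle.dump(w,open("scene5.pkl","wb"))
cv2.imwrite("pics/scene5c.png",cv2.resize(w["image"][150:310,220:400],None,fx=3.5,fy=3.5,interpolation=cv2.INTER_CUBIC))
```

```text
[551.06056995 -34.81266314 105.71995165]
[551.20651592 -34.87784095 105.87751532]
```

View pics/wrist5c.png

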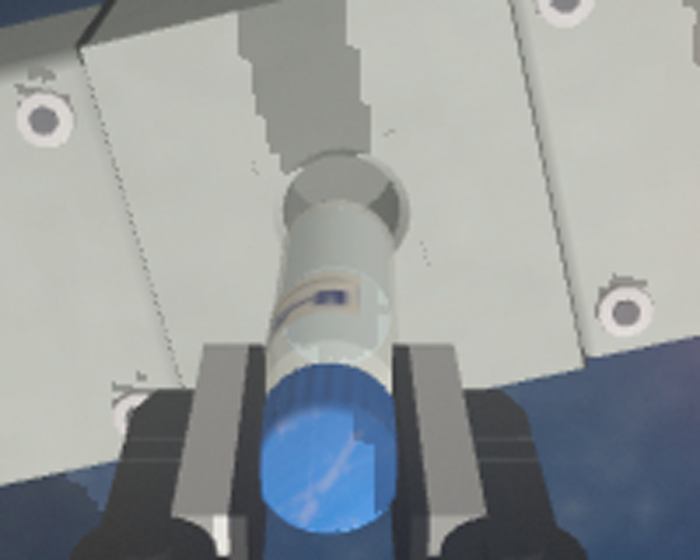

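View pics/scene5c.png

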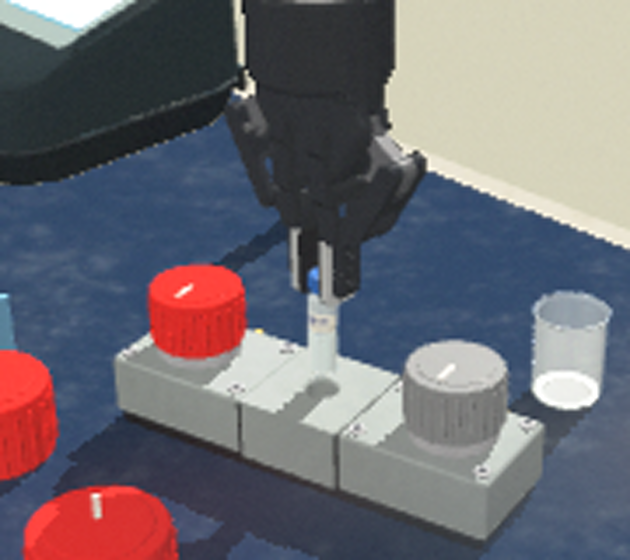

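Run:
```python
from h import *
import pickle
w=pickle.load(open("wrist5.pkl","rb"))
f=lambda x,y:(230+x/3.5,200+y/3.5)
# inner well hole edges at z 45
print("rim near",onplane(w,*f(343,150),45),"L",onplane(w,*f(276,207),45),"R",onplane(w,*f(410,207),45),"C",onplane(w,*f(343,207),45))
print("well depth rim pts",bydepth(w,*f(343,143)),bydepth(w,*f(268,207)),bydepth(w,*f(417,207)))
s,p,R=tool()
for zf in (57,59): print("foot near",onplane(w,*f(339,200),zf),"axis",onplane(w,*f(339,236),zf))
print([bydepth(w,327,v).round(1).tolist() for v in range(246,300,4)])
print([bydepth(w,u,272).round(1).tolist() for u in range(304,350,3)])
print("cap",bydepth(w,324,332),onplane(w,*f(329,465),p[2]+14.3),p)
```

```text
rim near [539.32843751 -32.86956715  45.        ] L [548.69213464 -43.31682795  45.        ] R [548.71108842 -22.38418595  45.        ] C [548.70161222 -32.84974991  45.        ]
well depth rim pts [537.80594173 -32.88422542  46.20220056] [548.44758668 -44.53610342  45.6496583 ] [472.2732607  -34.9520165  248.95280934]
foot near [543.10809158 -33.56287935  57.        ] axis [548.78444354 -33.55591313  57.        ]
foot near [542.37004736 -33.57735309  59.        ] axis [547.98725612 -33.57045945  59.        ]
[[549.3, -33.2, 20.8], [552.0, -33.2, 20.5], [554.2, -33.2, 21.4], [542.3, -33.5, 60.6], [541.9, -33.6, 67.1], [542.2, -33.6, 71.6], [542.3, -33.6, 76.6], [542.1, -33.7, 81.8], [542.5, -33.7, 85.5], [542.4, -33.7, 90.2], [542.2, -33.8, 94.7], [542.3, -33.8, 98.4], [542.8, -33.8, 101.2], [542.7, -33.8, 105.0]]
[[556.2, -46.1, 45.3], [556.3, -44.4, 44.9], [556.1, -42.8, 45.4], [544.6, -40.3, 73.4], [543.2, -38.8, 76.7], [542.9, -37.4, 77.5], [542.3, -36.0, 78.9], [541.9, -34.6, 79.9], [542.0, -33.2, 79.7], [542.2, -31.8, 79.1], [543.1, -30.4, 77.1], [543.8, -28.9, 75.2], [545.8, -27.3, 70.4], [556.4, -24.5, 44.8], [556.5, -22.9, 44.5], [556.0, -21.3, 45.8]]
cap [549.19518809 -35.03393091 119.99273648] [549.45125296 -35.03417692 120.16335493] [551.16305322 -34.90028459 105.86335493]
```

{"op": "apply_moves", "data": {
  "moves": [
    {"dp":[3,0.6,-0.7],"twist":[0,0,0],"jaw":1},
    {"dp":[8,0.6,-0.7],"twist":[0,0,0],"jaw":1},
    {"dp":[10,0.6,-0.7],"twist":[0,0,0],"jaw":1},
    {"dp":[10,0.6,-0.7],"twist":[0,0,0],"jaw":1}
  ]
}}

```text
time_s: 6.28
tool_pos: [549.3, -34.2, 94.1]
eef_rot: [2.988, 1.57, 2.987]
ft_force: [-0.2, -0.4, -1.6]
opening: 0.167
```

Run:
```python
from h import *
import pickle
w=get_image("wrist"); print(get_state()['tool_pos'])
pickle.dump(w,open("wrist6.pkl","wb"))
cv2.imwrite("pics/wrist6c.png",cv2.resize(w["image"][220:320,270:390],None,fx=6,fy=6,interpolation=cv2.INTER_CUBIC))
```

```text
[549.52726536 -34.16937082  94.43078431]
```

View pics/wrist6c.png

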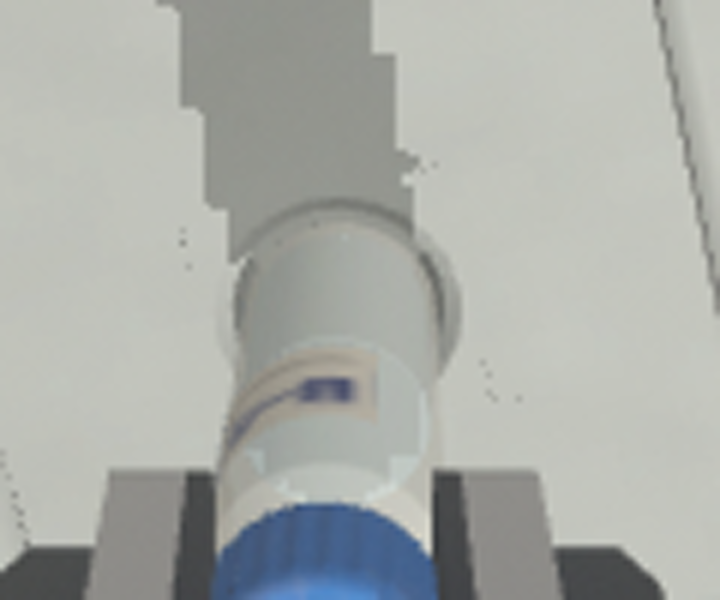

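{"op": "apply_moves", "data": {
  "moves": [
    {"dp":[4,0,-0.3],"twist":[0,0,0],"jaw":1},
    {"dp":[8,0,-0.3],"twist":[0,0,0],"jaw":1},
    {"dp":[8,0,-0.3],"twist":[0,0,0],"jaw":1}
  ]
}}

```text
time_s: 6.7
tool_pos: [549.0, -34.1, 86.0]
eef_rot: [2.978, 1.57, 2.976]
ft_force: [-0.5, 0.1, -0.5]
opening: 0.171
```

Run:
```python
from h import *
import pickle
w=get_image("wrist"); s=get_state(); print(s['tool_pos'],s['ft_force'],s['torque'])
pickle.dump(w,open("wrist7.pkl","wb"))
cv2.imwrite("pics/wrist7c.png",cv2.resize(w["image"][220:340,260:400],None,fx=5,fy=5,interpolation=cv2.INTER_CUBIC))
```

```text
[549.172177   -34.15961838  86.31155781] [ 0.32455714 -0.15309596 -0.86802557] [-0.00924834 -0.01516195  0.00203462]
```

View pics/wrist7c.png

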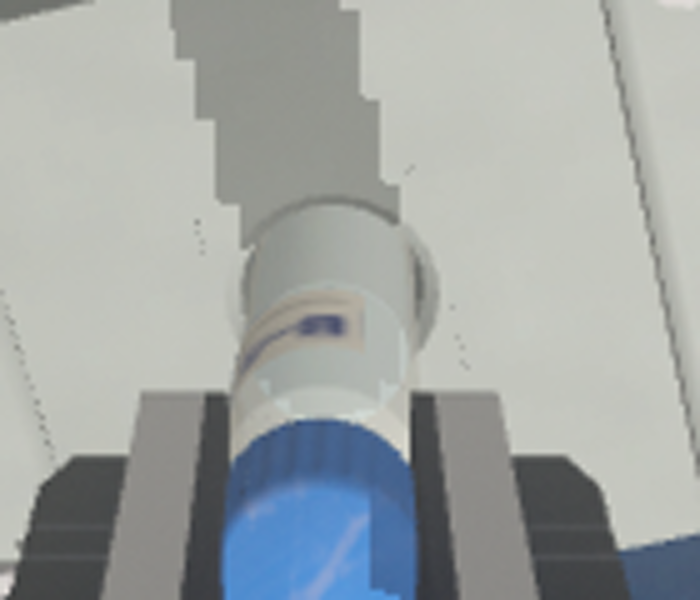

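{"op": "apply_moves", "data": {
  "moves": [
    {"dp":[4,0.4,0.3],"twist":[0,0,0],"jaw":1},
    {"dp":[9,0.4,0.3],"twist":[0,0,0],"jaw":1},
    {"dp":[13,0.4,0.3],"twist":[0,0,0],"jaw":1},
    {"dp":[16,0.4,0.3],"twist":[0,0,0],"jaw":1},
    {"dp":[16,0.4,0.3],"twist":[0,0,0],"jaw":1}
  ]
}}

```text
time_s: 7.38
tool_pos: [549.4, -33.8, 70.2]
eef_rot: [3.017, 1.57, 3.015]
ft_force: [-0.3, 0.2, -0.1]
opening: 0.167
```

Run:
```python
from h import *
import pickle
w=get_image("wrist"); s=get_state(); print(s['tool_pos'],s['ft_force'],s['torque'])
pickle.dump(w,open("wrist8.pkl","wb"))
cv2.imwrite("pics/wrist8c.png",cv2.resize(w["image"][220:340,260:400],None,fx=5,fy=5,interpolation=cv2.INTER_CUBIC))
print(bydepth(w,324,332), bydepth(w,320,335))
```

```text
[549.56607556 -33.76044104  70.49952899] [0.52804816 0.37966681 0.16488457] [-0.02853299 -0.05206134 -0.02243921]
[547.02559114 -33.97233077  85.41740775] [548.81353212 -35.44940851  84.51535715]
```

View pics/wrist8c.png

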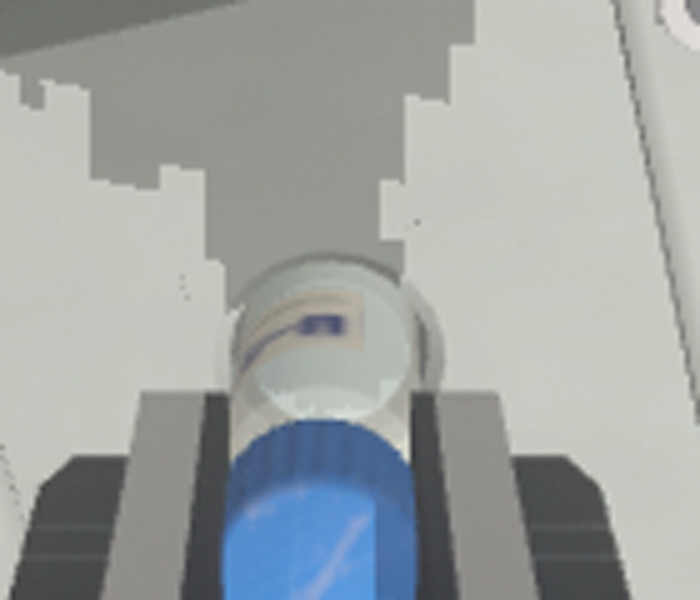

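{"op": "apply_moves", "data": {
  "moves": [
    {"dp":[1,0.4,0],"twist":[0,0,0],"jaw":1},
    {"dp":[2,0.4,0],"twist":[0,0,0],"jaw":1},
    {"dp":[2.5,0.4,0],"twist":[0,0,0],"jaw":1},
    {"dp":[2.5,0.4,0],"twist":[0,0,0],"jaw":1}
  ]
}}

```text
time_s: 7.92
tool_pos: [549.9, -33.4, 68.5]
eef_rot: [-0.109, 1.57, -0.111]
ft_force: [-0.3, 0.2, 1.0]
opening: 0.164
```

{"op": "apply_moves", "data": {
  "moves": [
    {"dp":[0.7,0,0],"twist":[0,0,0],"jaw":1},
    {"dp":[1.4,0,0],"twist":[0,0,0],"jaw":1},
    {"dp":[1.4,0,0],"twist":[0,0,0],"jaw":1}
  ]
}}

```text
time_s: 8.3
tool_pos: [550.8, -33.5, 68.3]
eef_rot: [-0.138, 1.568, -0.139]
ft_force: [0.3, 1.0, 5.2]
opening: 0.17
```

The vial bottomed with about 5 N upward. Opening the jaws.

{"op": "apply_moves", "data": {
  "moves": [
    {"dp":[0,0,0],"twist":[0,0,0],"jaw":0.7},
    {"dp":[0,0,0],"twist":[0,0,0],"jaw":0.5},
    {"dp":[0,0,0],"twist":[0,0,0],"jaw":0.5},
    {"dp":[0,0,0],"twist":[0,0,0],"jaw":0.5}
  ]
}}

```text
time_s: 8.8
tool_pos: [549.4, -33.4, 66.3]
eef_rot: [3.038, 1.57, 3.036]
ft_force: [-0.1, 0.2, -0.2]
opening: 0.5
```

{"op": "apply_moves", "data": {
  "moves": [
    {"dp":[-15,0,0],"twist":[0,0,0],"jaw":0.5},
    {"dp":[-40,0,0],"twist":[0,0,0],"jaw":0.5},
    {"dp":[-80,0,0],"twist":[0,0,0],"jaw":0.5},
    {"dp":[-80,0,0],"twist":[0,0,0],"jaw":0.5}
  ]
}}

```text
time_s: 9.3
tool_pos: [552.9, -33.9, 152.6]
eef_rot: [-0.179, 1.561, -0.18]
ft_force: [0.2, -0.1, 0.3]
opening: 0.499
```

Run:
```python
from h import *
import pickle
for i in range(2): w=get_image("wrist"); s=get_state(); print(s['tool_pos'],s['ft_force'],s['torque'])
pickle.dump(w,open("wrist9.pkl","wb")); cv2.imwrite("pics/wrist9.png",w["image"])
w=get_image("scene"); pickle.dump(w,open("scene9.pkl","wb"))
cv2.imwrite("pics/scene9c.png",cv2.resize(w["image"][150:310,220:400],None,fx=3.5,fy=3.5,interpolation=cv2.INTER_CUBIC))
```

```text
[551.63971534 -33.71916152 150.18906691] [-1.29440899  0.24458388  0.5493057 ] [ 0.01131844 -0.06738885  0.03576163]
[550.47588358 -33.52423407 148.2939582 ] [-0.07232597  0.98209883 -0.42127714] [-0.00639712  0.01956917  0.06318534]
```

View pics/wrist9.png

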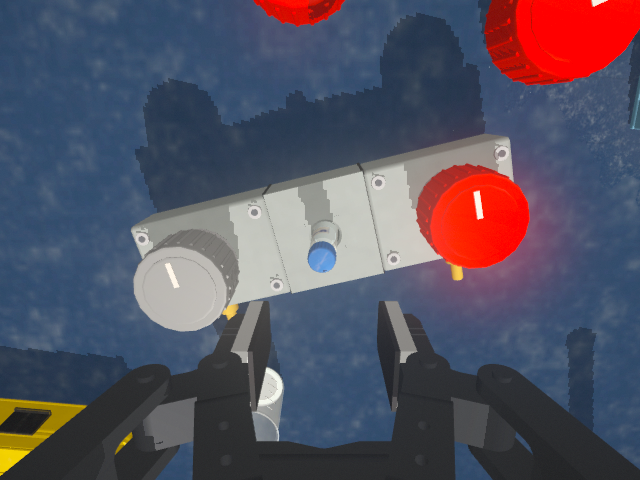

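View pics/scene9c.png

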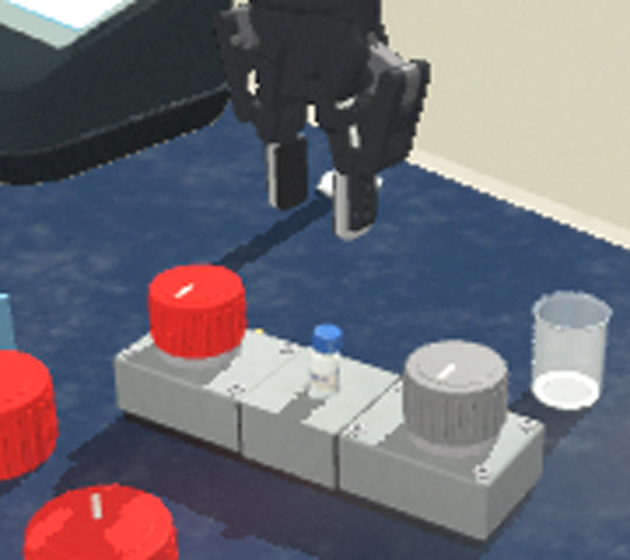

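The vial stands upright in the well with the blue cap at (322,256), and the gripper is clear. The red cap's top is around (480,220). Measuring both.

```bash
cat >> h.py <<'E'
def cloud(d,box):
    x0,y0,x1,y1=box; K,o,R=cam(d); v,u=np.mgrid[y0:y1,x0:x1]; z=d["depth"][y0:y1,x0:x1]
    r=np.stack([u,v,np.ones_like(u)],-1).reshape(-1,3)@np.linalg.inv(K).T@R.T
    return o+r*z.reshape(-1,1), np.stack([u,v],-1).reshape(-1,2)
E
python3 - <<'E'
from h import *
import pickle
w=pickle.load(open("wrist9.pkl","rb"))
def top(box,z0,z1):
    P,uv=cloud(w,box); k=(P[:,2]>z0)&(P[:,2]<z1); c=cv2.minEnclosingCircle(P[k][:,:2].astype(np.float32)); return c,np.median(P[k],0),P[k][:,2].mean()
print("red",top((400,150,545,285),85,92)); print("red mean",)
print("grey",top((120,220,240,335),85,92))
print("vial",top((300,235,345,275),78,90))
s=get_state(); print(s['qpos'])
print(get_state()['tool_pos'],togo([529,50,130],np.radians(104.2)))
E
```

```text
red (((529.4414672851562, 49.1725959777832), 27.073102951049805), array([527.7233332 ,  48.16579155,  88.39316522]), np.float64(88.31784941524589))
red mean
grey (((568.9741821289062, -115.78949737548828), 27.103546142578125), array([ 566.9240055 , -114.94607471,   88.58786219]), np.float64(88.48586856904123))
vial (((552.5956420898438, -35.41217041015625), 8.427592277526855), array([551.57267562, -35.69950766,  82.3044951 ]), np.float64(82.0558615269435))
[-1.82392984e-01  1.11649252e-01 -7.01676672e-04  1.45830583e+00
 -9.70271337e-07 -1.80801861e-01]
[549.64826126 -33.3505696  146.94523789] [array([ 16.9,  83.3, -20.8]), array([-1.429e+01,  1.000e-02,  0.000e+00])]
```

{"op": "apply_moves", "data": {
  "moves": [
    {"dp":[5,40,-10],"twist":[0,0,0],"jaw":0},
    {"dp":[10,82.3,-20.5],"twist":[0,0,0],"jaw":0},
    {"dp":[12,82.3,-20.5],"twist":[0,0,0],"jaw":0},
    {"dp":[12,82.3,-20.5],"twist":[0,0,0],"jaw":0},
    {"dp":[12,82.3,-20.5],"twist":[0,0,0],"jaw":0}
  ]
}}

```text
time_s: 10.07
tool_pos: [529.4, 48.1, 134.4]
eef_rot: [-2.577, 1.57, -2.58]
ft_force: [0.1, 0.5, 0.3]
opening: 1.0
```

Run:
```python
from h import *
import pickle
for i in range(2): w=get_image("wrist"); s=get_state(); print(s['tool_pos'],s['opening'])
pickle.dump(w,open("wrist10.pkl","wb")); cv2.imwrite("pics/wrist10.png",w["image"])
P,uv=cloud(w,(230,150,420,340)); 
hsv=cv2.cvtColor(w["image"],cv2.COLOR_BGR2HSV)[uv[:,1],uv[:,0]]
k=(P[:,2]>84)&(P[:,2]<93)&(hsv[:,1]>30); c=cv2.minEnclosingCircle(P[k][:,:2].astype(np.float32)); print(c,P[k][:,2].mean())
print(togo([*c[0],52],np.pi/2))
```

```text
[529.52166856  47.99533289 134.59623475] 1.0013881392629016
[529.58641814  48.05052752 134.752092  ] 0.9986358530345324
((529.2354125976562, 49.56693649291992), 27.101587295532227) 88.38072929186586
[array([82.8,  1.5, -0.4]), array([-0.17,  0.  ,  0.01])]
```

View pics/wrist10.png

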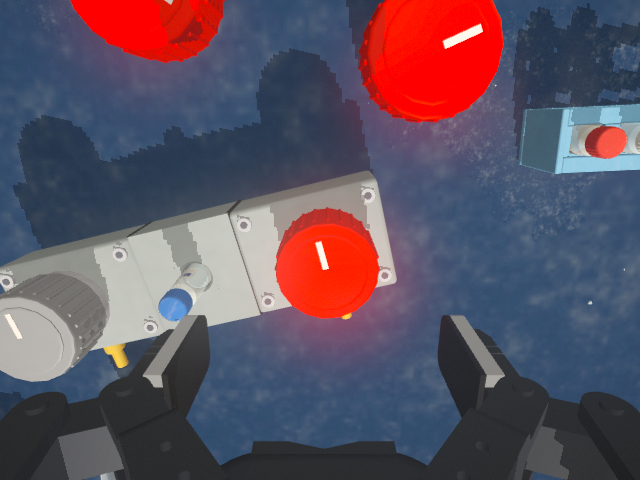

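{"op": "apply_moves", "data": {
  "moves": [
    {"dp":[20,1.5,-0.3],"twist":[0,0,0],"jaw":0},
    {"dp":[42,1.5,-0.3],"twist":[0,0,0],"jaw":0},
    {"dp":[64,1.5,-0.3],"twist":[0,0,0],"jaw":0},
    {"dp":[81.5,1.5,-0.3],"twist":[0,0,0],"jaw":0},
    {"dp":[81.5,1.5,-0.3],"twist":[0,0,0],"jaw":0}
  ]
}}

```text
time_s: 10.8
tool_pos: [527.6, 50.1, 51.5]
eef_rot: [3.124, 1.567, 3.121]
ft_force: [0.1, 1.0, -1.1]
opening: 0.998
```

{"op": "apply_moves", "data": {
  "moves": [
    {"dp":[0,0,0],"twist":[0,0,0],"jaw":0.2},
    {"dp":[0,0,0],"twist":[0,0,0],"jaw":0.3},
    {"dp":[0,0,0],"twist":[0,0,0],"jaw":0.6},
    {"dp":[0,0,0],"twist":[0,0,0],"jaw":0.6},
    {"dp":[0,0,0],"twist":[0,0,0],"jaw":0.6}
  ],
  "squeeze": 45
}}

```text
time_s: 11.42
tool_pos: [530.2, 50.4, 54.8]
eef_rot: [-0.03, 1.568, -0.031]
ft_force: [0.1, -0.2, 5.9]
opening: 0.617
```

Run:
```python
from h import *
import pickle
w=get_image("wrist"); s=get_state(); print(s)
pickle.dump(w,open("wrist11.pkl","wb")); cv2.imwrite("pics/wrist11.png",w["image"])
```

```text
{'time_s': 11.475, 'qpos': array([-3.10753061e-02,  1.00330928e-01, -1.98277484e-01,  1.26925656e+00,
       -9.14783576e-06, -2.94827842e-02]), 'joint_vel': array([-1.66146223e-03,  8.19438097e-05,  5.99103465e-04, -4.78058406e-04,
        1.89565218e-04,  5.32499636e-04]), 'tau': array([ 3.16563318e-02, -3.20250750e+01,  2.84096235e+01, -5.28658822e-02,
        7.87223456e-03, -1.46909128e-02]), 'tool_pos': array([530.22540131,  50.44720663,  54.80640525]), 'eef_rot': array([-0.03260345,  1.56786496, -0.03419599]), 'ft_force': array([-0.43821997,  0.29385416,  5.32362161]), 'torque': array([ 0.01667158,  0.03473722, -0.0045181 ]), 'opening': 0.6186318030384647}
```

View pics/wrist11.png

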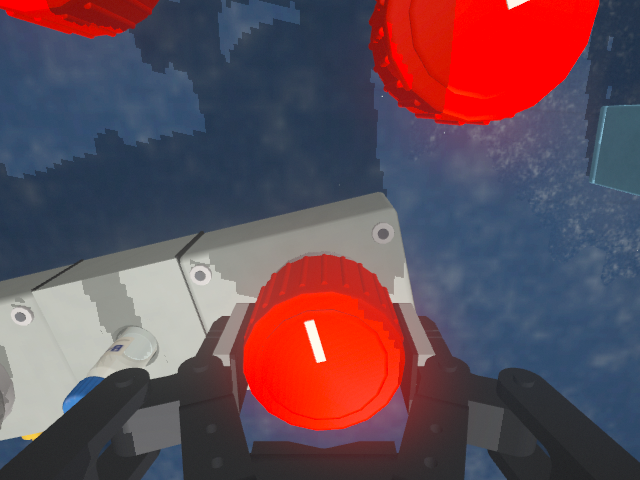

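The cap is gripped, line at (315,340). Trying anticlockwise first (negative about tool x).

{"op": "apply_moves", "data": {
  "moves": [
    {"dp":[0,0,0],"twist":[-4,0,0],"jaw":0.6},
    {"dp":[0,0,0],"twist":[-8,0,0],"jaw":0.6},
    {"dp":[0,0,0],"twist":[-12,0,0],"jaw":0.6},
    {"dp":[0,0,0],"twist":[-12,0,0],"jaw":0.6}
  ]
}}

```text
time_s: 11.98
tool_pos: [530.2, 50.5, 54.8]
eef_rot: [-0.175, 1.568, 0.033]
ft_force: [0.2, 0.1, 5.9]
opening: 0.618
```

```bash
cat > capang.py <<'E'
from h import *
import sys
w=get_image("wrist"); s=get_state(); print(s['tool_pos'],s['ft_force'].round(2),s['torque'].round(3),s['opening'],s['qpos'].round(3))
s,p,R=tool(); print("jaw yaw deg",np.degrees(np.arctan2(R[1,1],R[0,1])))
img=w["image"]; hs=cv2.cvtColor(img,cv2.COLOR_BGR2HSV)
m=cv2.inRange(hs,(0,0,150),(180,110,255)); k=np.zeros_like(m); k[275:425,248:400]=255; m&=k
n,l,st,c=cv2.connectedComponentsWithStats(m); i=max(range(1,n),key=lambda i:st[i,4] if (l==i)[300:420,270:390].any() else 0)
v,u=np.nonzero(l==i); Q=np.array([onplane(w,a,b,p[2]+33)[:2] for a,b in zip(u,v)],np.float32)
ln=cv2.fitLine(Q,cv2.DIST_L2,0,.01,.01).ravel(); print("line px",len(u),c[i],"line deg mod180",np.degrees(np.arctan2(ln[1],ln[0]))%180)
cv2.imwrite("pics/"+sys.argv[1]+".png",img)
E
python3 capang.py turn1
```

```text
[530.23985313  50.53406791  54.8013466 ] [0.06 0.6  5.89] [0.09  0.075 0.103] 0.6154911561524578 [-0.031  0.1   -0.198  1.269  0.    -0.239]
jaw yaw deg 101.9277694666171
line px 428 [314.76869159 340.90420561] line deg mod180 26.587442
```

View pics/turn1.png

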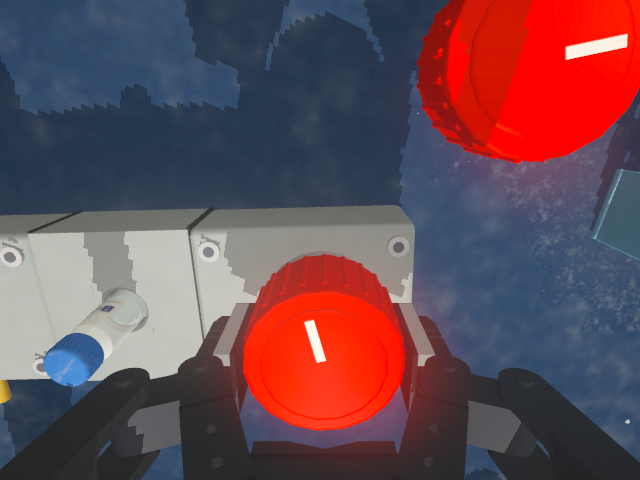

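The cap turned 12° with the gripper and almost no torque. Continuing past the 0.3 rad limit.

{"op": "apply_moves", "data": {
  "moves": [
    {"dp":[0,0,0],"twist":[-4,0,0],"jaw":0.6},
    {"dp":[0,0,0],"twist":[-8,0,0],"jaw":0.6},
    {"dp":[0,0,0],"twist":[-12,0,0],"jaw":0.6},
    {"dp":[0,0,0],"twist":[-12,0,0],"jaw":0.6}
  ]
}}

```text
time_s: 12.52
tool_pos: [530.3, 50.7, 54.8]
eef_rot: [-0.269, 1.568, 0.149]
ft_force: [0.1, -0.2, 5.3]
opening: 0.617
```

```bash
python3 capang.py turn2
```

```text
[530.24178864  50.67822942  54.79231591] [1.32 1.03 5.16] [0.098 0.034 0.039] 0.6134470511069172 [-3.100e-02  1.000e-01 -1.980e-01  1.269e+00  1.000e-03 -4.490e-01]
jaw yaw deg 113.93636210336474
line px 425 [314.80470588 340.92235294] line deg mod180 38.5896
```

Free at 24°, which is beyond the 17° stop, so anticlockwise is right. Turning on to about 75°.

{"op": "apply_moves", "data": {
  "moves": [
    {"dp":[0,0,0],"twist":[-7,0,0],"jaw":0.6},
    {"dp":[0,0,0],"twist":[-14,0,0],"jaw":0.6},
    {"dp":[0,0,0],"twist":[-21,0,0],"jaw":0.6},
    {"dp":[0,0,0],"twist":[-26,0,0],"jaw":0.6},
    {"dp":[0,0,0],"twist":[-26,0,0],"jaw":0.6}
  ]
}}

```text
time_s: 13.2
tool_pos: [530.1, 51.0, 54.8]
eef_rot: [-0.48, 1.568, 0.392]
ft_force: [-0.7, 0.4, 5.8]
opening: 0.616
```

{"op": "apply_moves", "data": {
  "moves": [
    {"dp":[0,0,0],"twist":[-7,0,0],"jaw":0.6},
    {"dp":[0,0,0],"twist":[-14,0,0],"jaw":0.6},
    {"dp":[0,0,0],"twist":[-20,0,0],"jaw":0.6},
    {"dp":[0,0,0],"twist":[-25,0,0],"jaw":0.6},
    {"dp":[0,0,0],"twist":[-25,0,0],"jaw":0.6}
  ]
}}

```text
time_s: 13.82
tool_pos: [530.1, 50.9, 54.8]
eef_rot: [-0.964, 1.568, 0.344]
ft_force: [0.3, 1.6, 6.5]
opening: 0.616
```

```bash
python3 capang.py turn3
```

```text
[530.13380843  50.96215383  54.80277178] [0.08 0.97 6.23] [ 0.231  0.163 -0.032] 0.6153939697317453 [-3.100e-02  1.000e-01 -1.980e-01  1.269e+00  1.000e-03 -1.339e+00]
jaw yaw deg 164.94224241000921
line px 399 [314.84962406 340.63408521] line deg mod180 89.624756
```

View pics/turn3.png

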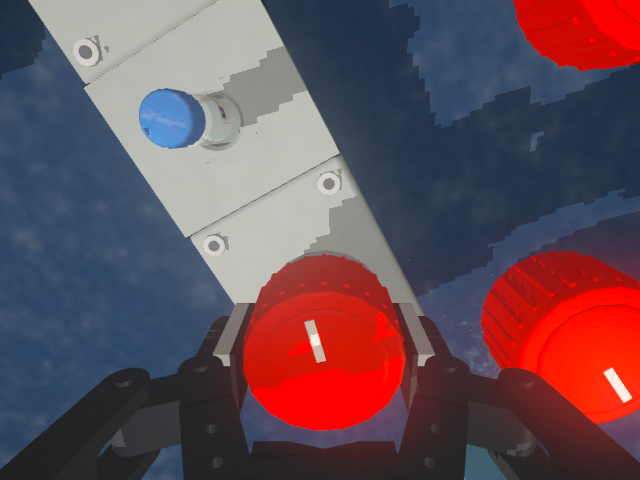

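The cap line has turned from 14.6° to 89.6°, so 75° or 1.31 rad. Lifting.

{"op": "apply_moves", "data": {
  "moves": [
    {"dp":[-3,0,0],"twist":[0,0,0],"jaw":0.6},
    {"dp":[-7,0,0],"twist":[0,0,0],"jaw":0.6},
    {"dp":[-12,0,0],"twist":[0,0,0],"jaw":0.6},
    {"dp":[-17,0,0],"twist":[0,0,0],"jaw":0.6}
  ]
}}

```text
time_s: 14.38
tool_pos: [528.8, 50.4, 70.3]
eef_rot: [1.824, 1.57, 3.131]
ft_force: [-0.4, -0.5, -0.3]
opening: 0.615
```

{"op": "apply_moves", "data": {
  "moves": [
    {"dp":[-15,0,0],"twist":[0,0,0],"jaw":0.6},
    {"dp":[-35,0,0],"twist":[0,0,0],"jaw":0.6},
    {"dp":[-55,0,0],"twist":[0,0,0],"jaw":0.6},
    {"dp":[-68,0,0],"twist":[0,0,0],"jaw":0.6},
    {"dp":[-68,0,0],"twist":[0,0,0],"jaw":0.6}
  ]
}}

```text
time_s: 15.0
tool_pos: [530.2, 50.4, 140.1]
eef_rot: [-1.344, 1.567, -0.036]
ft_force: [0.1, -0.2, -0.7]
opening: 0.619
```

{"op": "apply_moves", "data": {
  "moves": [
    {"dp":[0,0,0],"twist":[0,0,0],"jaw":0.6},
    {"dp":[0,0,0],"twist":[0,0,0],"jaw":0.6},
    {"dp":[0,0,0],"twist":[0,0,0],"jaw":0.6}
  ]
}}

```text
time_s: 15.38
tool_pos: [528.5, 50.5, 137.4]
eef_rot: [1.805, 1.569, 3.112]
ft_force: [-0.9, -0.2, -1.2]
opening: 0.618
```

```bash
python3 capang.py lift1
python3 - <<'E'
from h import *
import pickle
w=get_image("scene"); t=get_image("top"); pickle.dump((w,t),open("fin.pkl","wb"))
cv2.imwrite("pics/scene12.png",w["image"]); cv2.imwrite("pics/scene12c.png",cv2.resize(w["image"][130:310,200:410],None,fx=3.3,fy=3.3,interpolation=cv2.INTER_CUBIC))
cv2.imwrite("pics/top12.png",t["image"])
P,uv=cloud(w,(200,150,400,300))
k=(P[:,2]>70)&(abs(P[:,0]-552)<12)&(abs(P[:,1]+34)<12); print("vial top",P[k].max(0) if k.any() else None)
hs=cv2.cvtColor(w["image"],cv2.COLOR_BGR2HSV)[uv[:,1],uv[:,0]]
k=((hs[:,0]<8)|(hs[:,0]>172))&(hs[:,1]>180)&(abs(P[:,0]-530)<45)&(abs(P[:,1]-50)<45); print("red z",np.percentile(P[k][:,2],[2,50,98]))
E
```

```text
[528.58898829  50.45116131 137.58004254] [ 0.85  0.38 -0.16] [0.067 0.001 0.017] 0.6154248975955305 [-0.031  0.064 -0.07   1.438 -0.    -1.339]
jaw yaw deg 164.90483436308116
line px 398 [314.84422111 340.65577889] line deg mod180 89.5663
vial top [562.36478989 -29.43969267  83.38427518]
red z [138.34711519 162.41838568 171.89174147]
```

View pics/scene12c.png

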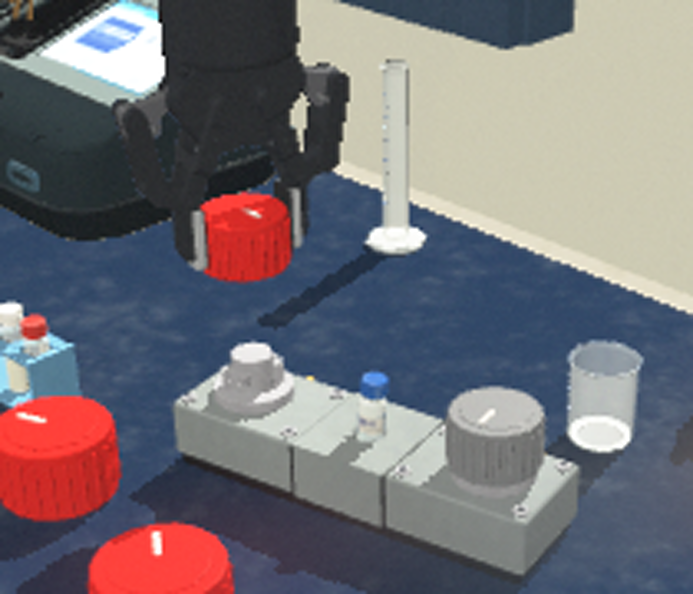

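View pics/lift1.png

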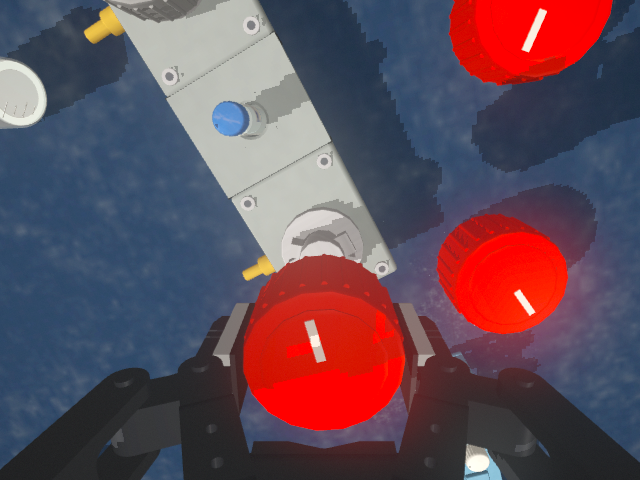

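View pics/top12.png

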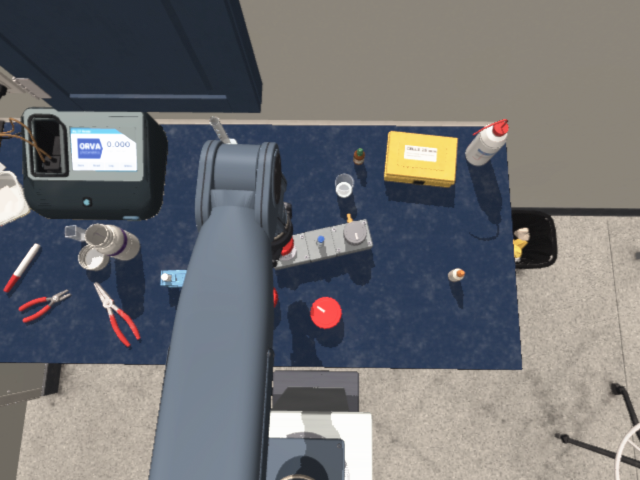

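The port neck is bare. The cap is held upright about 83 mm above its seat, and the vial stands in the well. The grey cap, beaker (344,186) and dropper bottle (456,275) have not moved. Handing in.

```bash
python3 -c "
from rig import *
s=get_state(); print(s['time_s'],abs(s['joint_vel']).max()); print(sign_off())"
```

```text
15.525 0.0037614700668643056
the job is handed in; nothing more can be done
None
```

The job is done and handed in at 15.5 s of robot time, well under the 64 s limit.

- **Vial:** I pulled the blue-capped vial from the rack, lowered it into the well until it bottomed with about 5 N of push, and let it go. Its top then measured 82 to 83 mm above the worktop, against 82 mm expected for fully down, and it stands upright in the last pictures.
- **Red cap:** I took the smallest red cap, the one seated on the port. It turned freely anticlockwise on the first try, so I did not need to try the other way. After about 75° (1.31 rad) it lifted off with no noticeable force.
- **Final hold:** The cap is held upright over its bare neck, with the arm at rest. The arm's position puts it about 83 mm above its seat, and the depth picture agrees.
- **Bystanders:** The grey cap, beaker and dropper bottle stand where they were in the last pictures.

**Checks that failed or disagreed:**
- The top and wrist cameras differed by 3 to 4 mm on the vial and the well, so I relied on the wrist camera up close.
- The vial looked about 1.5° off vertical in the grip, but it went in without side force.
- One move call was refused because it lacked a twist value. The arm did not move, and I sent it again.

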